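# Put the dried probe-card carriers back on edge in their storage rack

### The arm

A 7-joint arm with a two-finger parallel gripper is mounted at the origin on a cart in front of the work surface, level with it; the furniture and walls round the work are solid. World frame = base frame: x ahead of the robot, y to its left, z up, the work surface at z = 0. Lengths are in mm, angles in degrees, forces in N, time in s.
With the tool pointing down it reaches from about 400 to 875 mm from the base axis. Payload 4.4 kg.
Tool frame: the origin (TCP) lies midway between the tips of the shut fingers; the grasp point (between the pads) lies 19 mm behind it; z points along the fingers, y is the line along which they close (so a half turn about z gives the same grasp; the last joint's range is limited). The gripper opens to 85 mm and grips with 20 to 120 N. Pads are 22 mm wide; open, the fingers measure 114 mm over their backs; the gripper's body (76 mm by 85 mm) begins 54 mm behind the grasp point. The pads swing forward as they close: fully open they stand 13 mm farther back than shut.
Start: joints at [-77.166, 36.005, 2.206, 86.941, -1.547, 57.084, -1.146], TCP at [185.72, 622.917, 231.313] pointing down, gripper open.
Joint ranges: [-175.42, 175.42], [-21.48, 121.26], [-71.46, 75.88], [10.55, 141.38], [-63.04, 243.04], [13.31, 113.54], [-168.57, 168.57]. Speed limits (degrees/s): [147.25, 147.25, 180, 180, 180, 180, 180].

### API

Orientations are given as a 3x3 rotation matrix whose columns are the frame's x, y, z axes.
In Python, from cell import * gives the robot as it stands. The module is installed in compiled form; this text tells all that it offers. Calls block until the motion is done:
- move_to(position, orientation): joint-space move of the TCP to a pose.
- movel(position, attitude=None, v=150): straight line of the TCP; attitude=None keeps the orientation; v is the mean speed in mm/s.
- goto_joints(angles): joint-space move.
- command_gripper(opening, strength=None): opening from 0.0 (shut) to 1.0 (fully open); strength is the grip in N (None keeps the last); returns when the fingers have stopped.
- pause(seconds).
- solve_ik(position, orientation): joint angles nearest the present ones, or None.
- state(): the state.
- snapshot(name): name is "scene" or "top" or "wrist"; returns the picture (420x560x3 uint8, blue, green, red); there is no depth.
- calibration(name): a dict with "fx", "fy", "cx", "cy" (pixels), "D" ([k1, k2, p1, p2, k3] as OpenCV has them; the pictures are not rectified), "pose" (4x4, takes a point from camera to world coordinates); the wrist camera has in their place "T_tool_cam" (4x4, takes a point from camera to tool coordinates, whose origin is the TCP and whose axes are the flange's). Camera axes: x right, y down, z forward; pixel columns grow to the right and rows downward; lengths in mm; the calibration is good to about 2 mm. A picture is of the moment at which its call begins: read the wrist's pose just before it. calibration takes no time and is no camera call.
A pose or a line that the arm cannot do raises PlanningError and nothing moves.
- close_job(): hands the job in; it is judged then, once.
The state is a dict: "time": time; "joint_positions": joint angles; "joint_velocities": joint speeds; "effort": joint torques, N m; "eef_pos": TCP position; "tool_rot": TCP orientation; "ft_force": force on the tool from outside, world axes, zero at the start; "torque": the same for the moment, N m; "gripper_width": opening from 0.0 (shut) to 1.0 (fully open); "gripper_force": force on a finger pad.
Only numpy, scipy, OpenCV 4.12 (cv2) and the standard library are available. Lean on these libraries where they do the work, as an engineer would, in place of code of your own. Each camera call takes 0.05 s, during which the arm holds its last target. There are 200 camera calls.

### The job

Put the three dried probe-card carriers away: take each off its sloping stand and stand it on edge in the white rack, grip strip up and contact edge down to the slot floor, each in the free slot that is just long enough for it. Leave the carrier already stored in the rack and the other things on the desk as they are.

Things in the scene. Friction and masses are not known exactly. Their poses are not given: they have to be found in the camera images.
- carrier_short: short probe-card carrier: flat aluminium plate 80 mm long, 90 high, 8 thick; black window, brass contacts along the lower edge, grey grip strip along the upper. Starts leaning 20 degrees from upright on its stand, contact edge down. Origin at the middle of the lower edge; x through the thickness (-4 to 4 mm), y along the length, z up the plate (contact edge 0, grip edge 90 mm)
- carrier_medium: medium probe-card carrier: flat aluminium plate 110 mm long, 90 high, 8 thick; black window, brass contacts along the lower edge, grey grip strip along the upper. Starts leaning 20 degrees from upright on its stand, contact edge down. Origin at the middle of the lower edge; x through the thickness (-4 to 4 mm), y along the length, z up the plate (contact edge 0, grip edge 90 mm)
- carrier_long: long probe-card carrier: flat aluminium plate 140 mm long, 90 high, 8 thick; black window, brass contacts along the lower edge, grey grip strip along the upper. Starts leaning 20 degrees from upright on its stand, contact edge down. Origin at the middle of the lower edge; x through the thickness (-4 to 4 mm), y along the length, z up the plate (contact edge 0, grip edge 90 mm)
- rail_short: free white rail of the rack for the short carrier: slot 87 mm long between end blocks, 11 wide, mouth flared to 21. Fixed; the order of the four rails varies. Origin mid underside; x across, y along the slot, z up: slot floor at z = 6 mm, straight cheeks to 28, mouth at 38. A seated carrier has its origin at (0, 0, 6 mm), either way round
- rail_medium: free white rail of the rack for the medium carrier: slot 117 mm long between end blocks, 11 wide, mouth flared to 21. Fixed; the order of the four rails varies. Origin mid underside; x across, y along the slot, z up: slot floor at z = 6 mm, straight cheeks to 28, mouth at 38. A seated carrier has its origin at (0, 0, 6 mm), either way round
- rail_long: free white rail of the rack for the long carrier: slot 147 mm long between end blocks, 11 wide, mouth flared to 21. Fixed; the order of the four rails varies. Origin mid underside; x across, y along the slot, z up: slot floor at z = 6 mm, straight cheeks to 28, mouth at 38. A seated carrier has its origin at (0, 0, 6 mm), either way round
- rail_taken: the fourth rail of the rack, 117 mm slot, same axes; the stored carrier stands in it. Rails stand side by side, 42 mm apart
- carrier_stored: a carrier like the medium one (110 x 90 x 8 mm, same axes) that already stands in the rack; to be left there
- rack: grey square base of the rack, 178 x 178 x 12 mm, fixed; origin at the centre of its underside; the rails run along its y and stand on its top at x = -63, -21, 21 and 63 mm
- stand_short: drying stand of the short carrier, fixed: grey base 90 x 90 x 8 mm, sloping ledge with a 10 mm lip in front of the plate, two 6 mm steel wire rests behind it at y = -27 and 27 mm, up to 48 mm along the plate. Origin at the centre of its underside, z up; the plate's lower edge lies at x = -20, z = 20 mm along y; it leans towards +x
- stand_medium: drying stand of the medium carrier, fixed: grey base 90 x 90 x 8 mm, sloping ledge with a 10 mm lip in front of the plate, two 6 mm steel wire rests behind it at y = -27 and 27 mm, up to 48 mm along the plate. Origin at the centre of its underside, z up; the plate's lower edge lies at x = -20, z = 20 mm along y; it leans towards +x
- stand_long: drying stand of the long carrier, fixed: grey base 90 x 90 x 8 mm, sloping ledge with a 10 mm lip in front of the plate, two 6 mm steel wire rests behind it at y = -27 and 27 mm, up to 48 mm along the plate. Origin at the centre of its underside, z up; the plate's lower edge lies at x = -20, z = 20 mm along y; it leans towards +x
- mug: green mug, 86 mm wide, 96 mm high, standing; origin under it
- blower_bulb: red rubber dust blower, 56 mm wide, 124 mm high, standing; origin at its foot
- loupe: black eyepiece loupe, 35 mm wide, 34 mm high, standing; origin at its foot
- tape_white: roll of white tape lying flat, 68 mm wide, 19 mm high; origin under its centre
- wipe_case: flat black case, 68 x 105 x 12 mm, lying; origin under its centre
- marker: black marker pen lying, 131 mm long along its y, 20 mm high; origin under its middle
There are look-alikes about, which are no part of the job. Leave any turquoise look-alike of the carrier_short alone.

How it is judged:
By the outcome, as a careful person would: the job done as asked, in the order asked, and still so for the second after the job is handed in, with the robot touching nothing.
It also fails if it takes over 72 s, if anything falls off the work surface, if the arm or the gripper's body presses on something with over 40 N, if the wrist force passes 120 N, or if a joint passes its speed limit or range.

## Working session

There is one attempt and no reset: what is moved stays moved. The work goes in short steps, each a Python script; the robot and the scene stay as the last script left them, time stands still between calls to the robot, and variables do not carry over. Pictures are saved under pics/ and viewed, at most 10 in all, crops included, and the job is handed in when it is done.

```bash
mkdir -p pics
python3 - <<'E'
from cell import *
import cv2,numpy as np
for n in ("scene","top"):
    cv2.imwrite(f"pics/{n}0.png",cv2.resize(snapshot(n),(800,600),interpolation=cv2.INTER_CUBIC))
np.set_printoptions(precision=4,suppress=True)
for n in ("scene","top","wrist"): print(n,calibration(n))
print(state())
E
```

```text
scene {'fx': 474.53167010888296, 'fy': 474.53167010888296, 'cx': 276.14866230329613, 'cy': 206.94991515853127, 'D': array([0.048, 0.   , 0.   , 0.   , 0.   ]), 'pose': array([[    0.8353,    -0.3029,     0.4588,  -207.978 ],
       [   -0.5494,    -0.4938,     0.674 , -1146.6913],
       [    0.0224,    -0.8151,    -0.5789,  1054.9641],
       [    0.    ,     0.    ,     0.    ,     1.    ]])}
top {'fx': 413.1021891254502, 'fy': 413.1021891254502, 'cx': 275.0493127823218, 'cy': 208.01897933347428, 'D': array([0.0118, 0.    , 0.    , 0.    , 0.    ]), 'pose': array([[   0.0094,   -0.9983,    0.0579,  500.2029],
       [  -0.9999,   -0.0086,    0.0134,   14.2508],
       [  -0.0129,   -0.058 ,   -0.9982, 1578.1376],
       [   0.    ,    0.    ,    0.    ,    1.    ]])}
wrist {'fx': 369.22199848857076, 'fy': 369.22199848857076, 'cx': 286.9139616036765, 'cy': 211.41285264469337, 'D': array([-0.0188,  0.    ,  0.    ,  0.    ,  0.    ]), 'T_tool_cam': array([[  -0.0009,   -0.9508,   -0.3098,   78.17  ],
       [   1.    ,   -0.0013,    0.0013,   -1.1905],
       [  -0.0017,   -0.3098,    0.9508, -143.1036],
       [   0.    ,    0.    ,    0.    ,    1.    ]])}
{'time': 0.1, 'joint_positions': array([-77.1647,  36.0543,   2.2025,  86.9897,  -1.5454,  57.0817,
        -1.145 ]), 'joint_velocities': array([ 0.0298, -0.11  , -0.0927, -0.13  , -0.0185,  0.0037, -0.0295]), 'effort': array([  0.003 , -56.4527,   1.2305, -19.3973,   0.0113,   0.0054,
         0.    ]), 'eef_pos': array([185.5762, 622.3791, 230.4761]), 'tool_rot': array([[-0.9583,  0.2857, -0.0004],
       [ 0.2857,  0.9583, -0.0016],
       [-0.    , -0.0017, -1.    ]]), 'ft_force': array([ 0.1528, -0.174 , -0.3802]), 'torque': array([-0.0525, -0.0489, -0.0273]), 'gripper_force': 0.0, 'gripper_width': 0.9992226560735968}
```

View pics/top0.png

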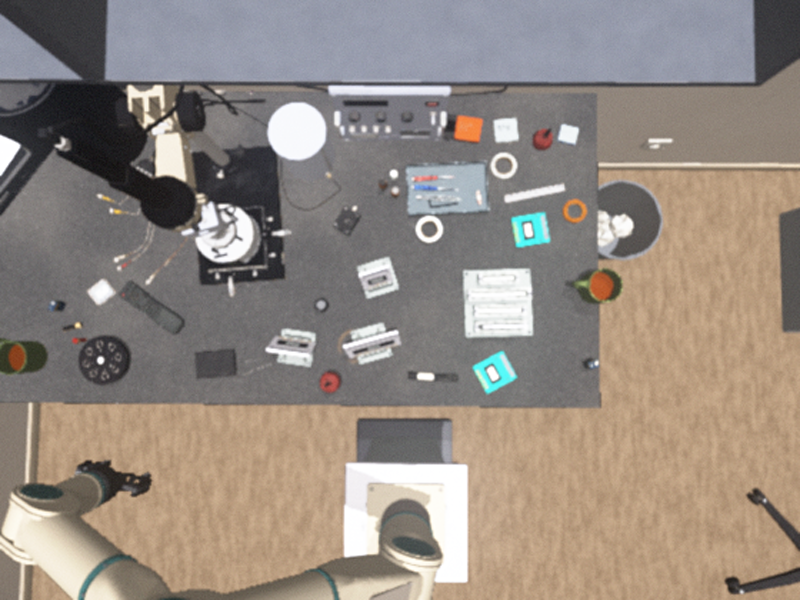

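View pics/scene0.png

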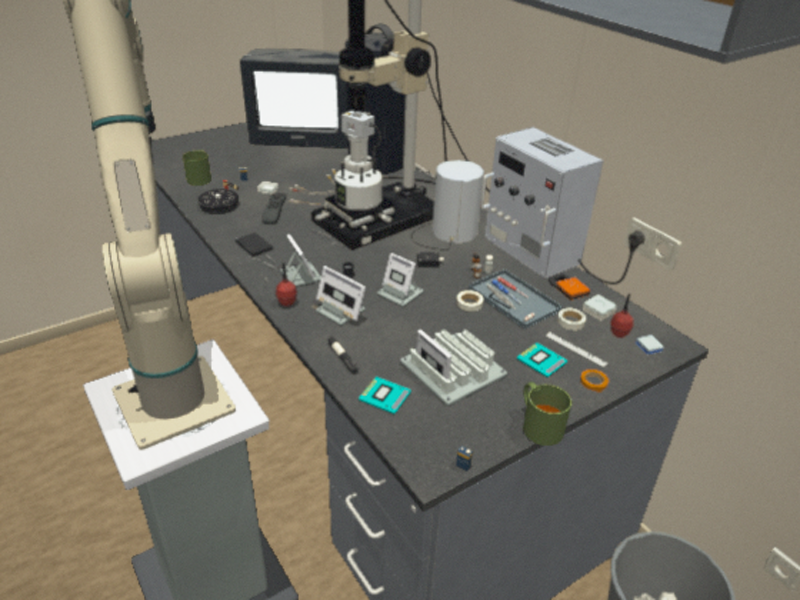

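The top view shows stands at about (292,347), (371,343) and (378,277), and the rack at (498,303), with turquoise decoys at (494,372) and (531,230). I'll convert these and look closer with the wrist camera.

```bash
cat > h.py <<'E'
from cell import *
import cv2,numpy as np
np.set_printoptions(precision=2,suppress=True)
def cam(n,T=None):
    c=calibration(n); K=np.array([[c['fx'],0,c['cx']],[0,c['fy'],c['cy']],[0,0,1]])
    return K,np.array(c['D']),(c['pose'] if T is None else T@c['T_tool_cam'])
def toolT():
    s=state(); T=np.eye(4); T[:3,:3]=s['tool_rot']; T[:3,3]=s['eef_pos']; return T
def unproj(px,z,C):
    K,D,P=C; u=cv2.undistortPoints(np.array(px,float).reshape(-1,1,2),K,D)[:,0]
    d=np.c_[u,np.ones(len(u))]@P[:3,:3].T; o=P[:3,3]; z=np.broadcast_to(z,len(u))
    return o+d*((z-o[2])/d[:,2])[:,None]
def proj(X,C):
    K,D,P=C; R=P[:3,:3].T; return cv2.projectPoints(np.array(X,float).reshape(-1,1,3),cv2.Rodrigues(R)[0],-R@P[:3,3],K,D)[0][:,0]
def down(a):  # tool down, closing axis y at angle a (deg) in world
    a=np.radians(a); y=np.array([np.cos(a),np.sin(a),0]); z=np.array([0,0,-1.]); return np.c_[np.cross(y,z),y,z]
def wsnap(name):
    T=toolT(); im=snapshot("wrist"); np.save(f"pics/{name}.npy",T); cv2.imwrite(f"pics/{name}_raw.png",im)
    cv2.imwrite(f"pics/{name}.png",cv2.resize(im,(800,600),interpolation=cv2.INTER_CUBIC))
E
python3 - <<'E'
from h import *
px=np.array([(292,347),(371,343),(378,277),(498,303),(410,520)])*.7
print(unproj(px,20,cam("top")))
for p in [(480,150,260),(480,200,260),(500,-160,260),(480,-160,260)]:
    print(p,solve_ik(p,down(90)),solve_ik(p,down(-90)))
print(down(90))
E
```

```text
[[ 456.64  300.03   20.  ]
 [ 469.12   91.77   20.  ]
 [ 643.76   75.22   20.  ]
 [ 577.53 -242.03   20.  ]
 [  14.42  -14.36   20.  ]]
(480, 150, 260) [-23.78  21.98   4.47 108.03  -2.18  50.08  71.76] [-52.9   28.55  48.25 108.77 -26.06  54.27 -82.42]
(480, 200, 260) [-28.33  23.38   3.7  105.56  -1.89  51.11  66.25] [-56.95  29.97  47.56 106.31 -26.58  55.47 -87.66]
(500, -160, 260) [  0.54  24.85  20.35 105.16 -10.71  51.86 115.8 ] [-25.84  40.37  69.65 105.8  -42.12  64.9  -30.82]
(480, -160, 260) [ -0.45  23.41  22.13 107.93 -11.14  50.75 117.12] [-20.55  31.31  55.12 108.42 -30.75  56.51 -41.59]
[[-1.  0.  0.]
 [ 0.  1.  0.]
 [ 0.  0. -1.]]
```

Run:
```python
from h import *
move_to((500,180,270),down(90)); wsnap("w1")
move_to((520,-230,250),down(90)); wsnap("w2")
print(state()['time'],state()['joint_positions'])
```

```text
3.6833 [ 14.89  28.26   9.02  99.15  -5.41  53.01 116.27]
```

View pics/w1.png

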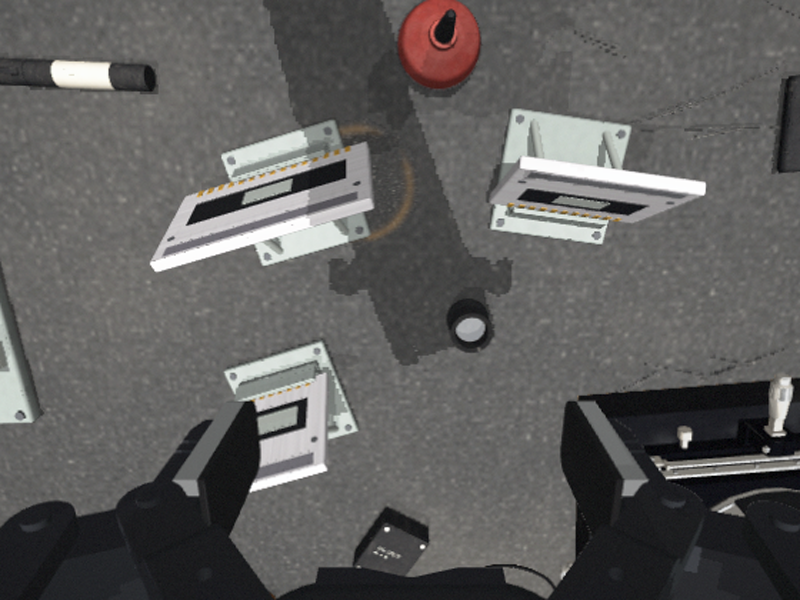

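View pics/w2.png

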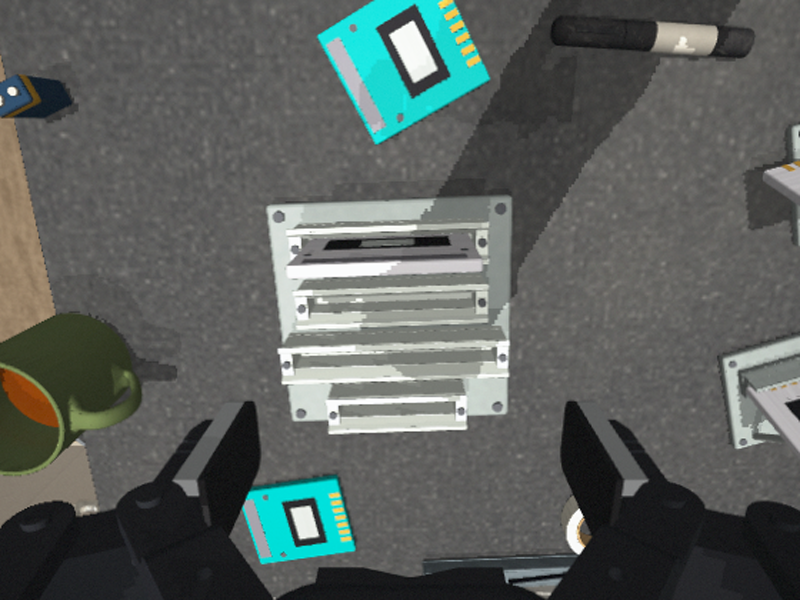

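w1 shows the long carrier with its grip edge from (152,265) to (372,205), leaning +x. The medium grip edge runs (522,160)–(704,188), leaning toward the robot. The short one is half hidden by a finger. w2 shows the rack rails, near to far: taken, medium, long, short. One more view is needed for the short carrier.

Run:
```python
from h import *
move_to((540,70,270),down(90)); pause(.2); wsnap("w3")
a=cv2.imread("pics/w3_raw.png"); b=cv2.imread("pics/w1_raw.png")
np.save("pics/t.npy",0)
c1=cv2.resize(a[0:345,100:400],(522,600),interpolation=cv2.INTER_CUBIC)
cv2.imwrite("pics/w3c.png",cv2.resize(a[0:345,80:500],(800,657)[:2] if 0 else (730,600),interpolation=cv2.INTER_CUBIC))
print(state()['time'])
```

```text
5.0917
```

View pics/w3.png

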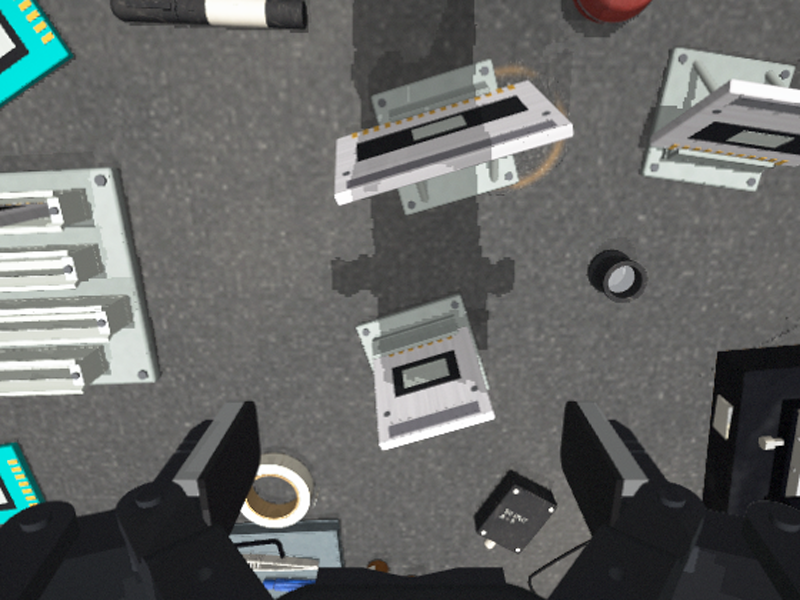

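w3 gives clear views of the long carrier (outer grip corners (337,205) and (573,134)) and the short one ((381,449) and (494,419)). I'll fit the poses now and overlay the model to check them.

```bash
cat > fit.py <<'E'
from h import *
from scipy.optimize import least_squares
C={n:cam("wrist",np.load(f"pics/{n}.npy")) for n in ("w1","w2","w3")}
B=lambda h,z:{k:(a*h,b*h,z) for k,(a,b) in dict(mm=(-1,-1),mp=(-1,1),pp=(1,1),pm=(1,-1)).items()}
c,s=np.cos(np.radians(20)),np.sin(np.radians(20))
def plate(p,off): x,y,z=p; return np.array([-20+x*c+z*s, y+off, 20-x*s+z*c])
def world(q,pts): a=q[2]; R=np.array([[np.cos(a),-np.sin(a),0],[np.sin(a),np.cos(a),0],[0,0,1]]); return np.array(pts)@R.T+[q[0],q[1],0]
def model(L,off):
    d=B(45,8)
    for n,x,y in(("o-",4,-1),("o+",4,1),("i-",-4,-1),("i+",-4,1)): d[n]=plate((x,y*L/2,90),off)
    d["c-"]=plate((-4,-L/2,0),off); d["c+"]=plate((-4,L/2,0),off); return d
OBS=dict(long=(140,(469,92,.2),{"w3":{"mm":(374,96),"mp":(492,60),"pm":(405,213),"pp":(519,181),"o-":(337,205),"o+":(573,134),"c-":(338,138),"c+":(522,83)},
  "w1":{"mm":(222,154),"mp":(337,121),"pm":(264,265),"pp":(368,236),"o-":(154,270),"o+":(372,207)}}),
 short=(80,(640,75,.2),{"w3":{"mm":(357,325),"mp":(460,296),"pp":(493,389),"o-":(381,449),"o+":(494,419)},"w1":{"mm":(224,372),"mp":(322,342),"pp":(357,432),"o+":(327,470)}}),
 medium=(110,(456,300,3.3),{"w1":{"pp":(512,109),"pm":(631,126),"mm":(606,243),"mp":(490,229),"o+":(523,157),"o-":(705,184)},
  "w3":{"pp":(675,48),"pm":(795,67),"mm":(757,191),"mp":(642,174),"o+":(731,81)}}),
 rack=(None,(577,-242,0),{"w2":{"mm":(267,206),"mp":(511,196),"pp":(507,413),"pm":(292,421)},"w3":{"mp":(117,168),"pp":(159,383)}}))
def fit(k):
    L,q0,obs=OBS[k]; M=lambda q: model(L,q[3]) if L else B(89,12)
    def res(q):
        m=M(q); return np.concatenate([(proj(world(q,[m[a] for a in o]),C[v])-np.array(list(o.values()))*.7+.15).ravel() for v,o in obs.items()])
    r=least_squares(res,list(q0)+([0] if L else []),loss="soft_l1",x_scale=[1,1,.01]+([1] if L else [])); return r.x,res(r.x).reshape(-1,2),M(r.x)
E
python3 - <<'E'
from fit import *
for k in OBS:
    q,r,m=fit(k); print(k,q[:2],np.degrees(q[2]),q[3:],"\n",r.T)
    np.save(f"pics/q_{k}.npy",q)
E
```

```text
long [467.94  95.05] 15.783388842155837 [-7.6] 
 [[-2.17  0.71  0.53  1.06 -0.36  0.03 -2.36  3.93 -1.41 -1.18 -0.92  2.45
  -0.15  1.26]
 [-1.09 -2.11  1.42  0.79  0.13  1.61 -0.37 -2.67 -0.72 -2.18  0.98 -0.18
   1.56  1.47]]
short [643.56  78.92] 17.59475225023765 [1.68] 
 [[-0.87  0.88 -1.84 -0.05  0.33 -0.81  0.43  1.09  0.03]
 [ 0.79 -1.39  0.54  1.09 -0.11 -0.82 -0.67 -0.29  0.59]]
medium [456.3  292.83] 172.6705140258372 [-3.52] 
 [[-0.25  0.86 -2.01  0.04 -0.96  1.75 -0.24  0.6  -0.46  0.31  0.04]
 [-0.2  -0.01  1.9   1.37 -0.08 -0.82 -0.43 -0.77  0.95  1.99 -0.58]]
rack [ 578.67 -239.58] 2.086145426046359 [] 
 [[-0.3   2.79  1.45  0.27 -3.4  -1.44]
 [-1.11 -0.31  1.81  1.06 -0.23  0.65]]
```

```bash
cat > ov.py <<'E'
from fit import *
def tile(k,v,size=(400,300),w=None):
    im=cv2.imread(f"pics/{v}_raw.png"); q=np.load(f"pics/q_{k}.npy"); L=OBS[k][0]
    if L:
        m=model(L,q[3]); polys=[[m[a] for a in("mm","mp","pp","pm")],[m["o-"],m["o+"],m["i+"],m["i-"]],[m["i-"],m["i+"],m["c+"],m["c-"]]]
    else:
        m=B(89,12); polys=[[m[a] for a in("mm","mp","pp","pm")]]
        for x,S in((-63,117),(-21,117),(21,147),(63,87)):
            for h,z in((10.5,50),):
                polys.append([(x+a*h,b*S/2,z) for a,b in((-1,-1),(-1,1),(1,1),(1,-1))])
    P=[proj(world(q,p),C[v]) for p in polys]; A=np.vstack(P); lo=A.min(0)-8; hi=A.max(0)+8
    f=min(size[0]/(hi-lo)[0],size[1]/(hi-lo)[1]); Mx=np.array([[f,0,-lo[0]*f],[0,f,-lo[1]*f]])
    o=cv2.warpAffine(im,Mx,size,flags=cv2.INTER_CUBIC)
    for p in P: cv2.polylines(o,[np.round(((p-lo)*f)*16).astype(np.int32)],True,(0,0,255),1,cv2.LINE_AA,4)
    print(k,v,"scale",f,"lo",lo); return o
def show(l,name): t=[tile(*x) for x in l]; cv2.imwrite(name,np.vstack([np.hstack(t[:2]),np.hstack(t[2:])]))
E
python3 -c "
from ov import *
show([('long','w3'),('short','w3'),('medium','w1'),('rack','w2')],'pics/ov1.png')"
```

```text
long w3 scale 2.1631439900283196 lo [224.06  31.74]
short w3 scale 2.3890439231408833 lo [240.88 197.66]
medium w1 scale 2.3683479349254872 lo [334.21  67.95]
rack w2 scale 1.6704633635445398 lo [178.45 128.74]
```

View pics/ov1.png

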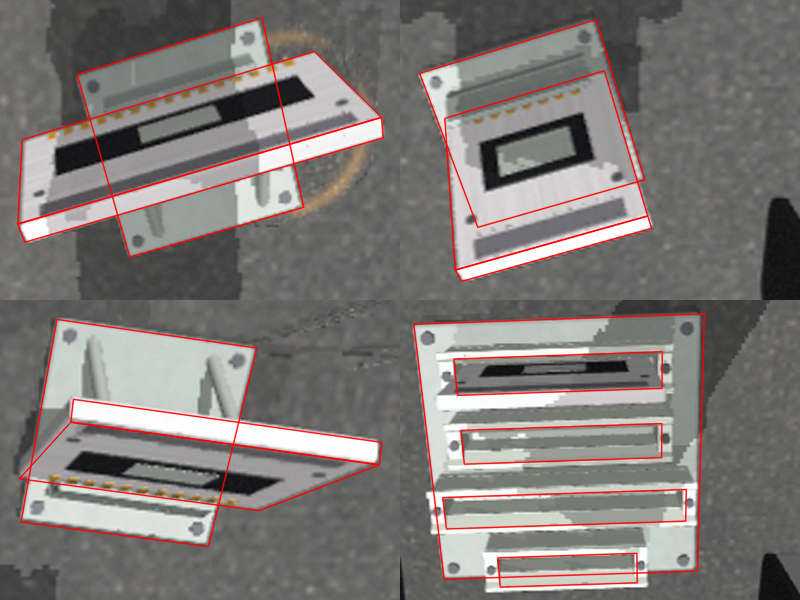

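The overlays fit well: stands within about 1 px, and rail mouths match. Next is an IK check of the whole plan.

```bash
cat > plan.py <<'E'
from fit import *
RX=dict(short=63,medium=-21,long=21); G=58
def Rz(a): return np.array([[np.cos(a),-np.sin(a),0],[np.sin(a),np.cos(a),0],[0,0,1]])
def grasp(k,sg):   # tool pose at the grasp; plate +z axis
    q=np.load(f"pics/q_{k}.npy"); R=Rz(q[2]); p=world(q,[plate((0,0,G),q[3])])[0]
    z=R@[s,0,c]; y=sg*(R@[c,0,-s]); return p,np.c_[np.cross(y,-z),y,-z],z
def slot(k,sg):    # sg: sign of tool y along rack x
    q=np.load("pics/q_rack.npy"); p=world(q,[(RX[k],0,18+G)])[0]; return p,down(np.degrees(q[2])+(0 if sg>0 else 180))
E
python3 - <<'E'
from plan import *
for k in RX:
  for sg in (1,-1):
    sr=-sg if k=="medium" else sg
    p,R,z=grasp(k,sg); t,S=slot(k,sr); print(k,sg,p,t)
    for P,Q in((p+130*z,R),(p,R),(t+[0,0,140],S),(t,S)): print("   ",solve_ik(P,Q))
E
```

```text
short 1 [642.9   80.47  74.5 ] [ 641.63 -237.29   76.  ]
    [-21.58  56.43  27.07  57.58 -16.96  89.62  18.86]
    [-22.4   59.21  25.02  72.53 -17.95  72.36  21.12]
    [  1.72  42.97  30.49  82.32 -23.28  61.04  38.89]
    [  4.56  51.43  24.6   88.23 -26.77  46.27  41.8 ]
short -1 [642.9   80.47  74.5 ] [ 641.63 -237.29   76.  ]
    [  9.26  63.82 -60.8   56.05  45.22 102.09 159.72]
    [ 13.98  69.01 -60.85  71.03  49.67  89.4  152.72]
    [ 47.2   51.65 -60.78  80.73  45.44  73.87 165.57]
    [ 47.6   62.62 -60.89  86.76  58.06  66.09 157.11]
medium 1 [456.91 296.3   74.5 ] [ 557.69 -240.35   76.  ]
    [-54.33  23.94   4.7  123.72  36.03  25.87  90.69]
    [-47.81  39.14   2.47 124.83  75.31  14.87  53.34]
    [ 54.34  45.53 -60.75  94.06  42.73  66.58 164.91]
    [ 53.93  58.41 -60.89 100.13  59.25  59.99 152.71]
medium -1 [456.91 296.3   74.5 ] [ 557.69 -240.35   76.  ]
    [-81.42  30.14  44.28 124.38 -14.72  20.54 -37.73]
    [ -47.81   39.14    2.47  124.83   75.31   14.87 -126.66]
    [  2.46  36.35  30.04  95.65 -21.56  53.85  42.64]
    [  7.81  45.87  21.22 101.54 -25.35  37.35  45.66]
long 1 [469.85  87.69  74.5 ] [ 599.66 -238.82   76.  ]
    [-30.19  41.4   27.29  92.12 -15.12  70.94  17.49]
    [-28.54  47.79  23.36 103.73 -18.7   53.11  20.66]
    [  1.98  39.58  30.2   89.23 -22.38  57.3   40.77]
    [  5.96  48.55  22.97  95.1  -26.06  41.74  43.77]
long -1 [469.85  87.69  74.5 ] [ 599.66 -238.82   76.  ]
    [ 13.17  47.11 -50.28  90.7   29.2   78.87 151.59]
    [ -3.6   46.24 -17.27 102.95  14.54  53.47 166.97]
    [ 50.79  48.6  -60.77  87.64  44.08  70.2  164.95]
    [ 50.8   60.48 -60.89  93.65  58.56  63.01 154.79]
```

```bash
cat > act.py <<'E'
from plan import *
def rep(m): s=state(); print(m,"t%.1f"%s['time'],s['eef_pos'],"F",s['ft_force'],"w%.3f g%.0f"%(s['gripper_width'],s['gripper_force']))
def pick(k,sg,pre=90,lift=130,grip=60):
    p,R,z=grasp(k,sg); move_to(p+pre*z,R); command_gripper(.45)
    movel(p+12*z,v=150); rep("near"); movel(p,v=60); rep("at"); command_gripper(0,grip); rep("closed")
    movel(p+25*z,v=70); movel(p+lift*z,v=250); rep("lifted")
def insert(k,sg,dx=0,dy=0):
    t,S=slot(k,sg); t=t+[dx,dy,0]; move_to(t+[0,0,130],S); pause(.15); f0=state()['ft_force']; rep("above")
    movel(t+[0,0,36],v=200); h=36
    while h>-4:
        h-=4 if h>8 else 1; movel(t+[0,0,h],v=50 if h>8 else 25); f=state()['ft_force']-f0
        if abs(f[2])>10: break
    print("h",h,"dF",f); rep("down"); return h
def release():
    command_gripper(.35); rep("open"); p=state()['eef_pos']; movel(p+[0,0,60],v=120); movel(p+[0,0,110],v=250)
E
python3 - <<'E'
from act import *
pick("short",1)
h=insert("short",1)
if h<=2: release()
E
```

```text
near t7.3 [647.63  81.73  86.44] F [0.45 0.18 0.27] w0.449 g0
at t7.7 [642.65  80.48  74.31] F [0.13 0.07 0.07] w0.452 g0
closed t8.1 [642.78  80.35  75.  ] F [-1.9  -0.62  3.08] w0.087 g59
lifted t9.1 [685.33  94.06 195.97] F [-0.25 -0.12 -1.88] w0.086 g59
above t10.6 [ 642.78 -234.84  205.4 ] F [-0.6   0.74 -1.04] w0.084 g59
h -1 dF [-2.85  0.33 11.48]
down t15.2 [ 641.88 -237.47   76.63] F [-3.45  1.07 10.45] w0.085 g60
open t15.6 [ 641.57 -237.19   74.61] F [ 0.15  0.44 -0.48] w0.351 g0
```

The short carrier seated at the expected height. Now the long one.

Run:
```python
from act import *
pick("long",1)
h=insert("long",1)
if h<=2: release()
m=solve_ik(grasp("medium",-1)[0],grasp("medium",-1)[1]); print(m)
```

```text
near t18.9 [474.59  88.73  86.16] F [-0.46 -0.39  0.04] w0.450 g0
at t19.2 [469.68  87.72  74.43] F [ 0.64  0.14 -0.2 ] w0.448 g0
closed t19.6 [469.85  87.65  74.86] F [-0.53 -0.11  3.07] w0.085 g59
lifted t20.6 [511.75  99.88 195.6 ] F [-0.51  0.49 -4.35] w0.084 g59
above t22.1 [ 600.34 -236.32  205.55] F [ 0.03 -0.45 -3.68] w0.083 g58
h -1 dF [-2.87  1.32 13.77]
down t26.8 [ 599.89 -238.97   76.53] F [-2.84  0.87 10.09] w0.087 g61
open t27.1 [ 599.76 -238.82   74.78] F [-0.6  -0.6  -0.43] w0.348 g0
[ -47.81   39.14    2.47  124.83   75.31   14.87 -126.66]
```

Run:
```python
from act import *
print(unproj(np.array([[440,40]])*.7,60,C["w1"]))
p,R,z=grasp("medium",-1)
move_to(p+90*z,R); print(state()['joint_positions'])
for d in (60,40,20,10,5,0): print(d,solve_ik(p+d*z,R))
p,R,z=grasp("medium",1)
for d in (130,90,60,40,20,10,0): print(d,solve_ik(p+d*z,R))
rep("")
```

```text
[[368.55 200.51  60.  ]]
[-81.64  37.63  49.53 125.33 -42.62  18.74 -10.01]
60 [-76.6   39.42  43.32 125.64 -46.72  14.4   -6.31]
40 [-75.72  42.34  43.63 125.71 -59.61  14.23   6.25]
20 [ -48.52   36.73    2.47  125.01   67.29   15.85 -118.96]
10 [ -48.17   37.93    2.48  124.94   71.22   15.31 -122.73]
5 [ -47.99   38.54    2.48  124.89   73.24   15.08 -124.68]
0 [ -47.81   39.14    2.47  124.83   75.31   14.87 -126.66]
130 [-44.74  23.98  -8.31 123.46  44.73  29.82  81.88]
90 [-51.02  28.42   2.33 124.61  45.72  21.84  81.55]
60 [-49.92  31.95   2.39 124.98  53.64  18.85  74.08]
40 [-49.21  34.33   2.43 125.06  60.02  17.19  68.  ]
20 [-48.52  36.73   2.47 125.01  67.29  15.85  61.04]
10 [-48.17  37.93   2.48 124.94  71.22  15.31  57.27]
0 [-47.81  39.14   2.47 124.83  75.31  14.87  53.34]
 t30.2 [427.23 299.67 159.25] F [ 0.1  -0.44 -0.58] w0.348 g0
```

Run:
```python
from act import *
k="medium"; p,R,z=grasp(k,-1)
goto_joints([-51.02,28.42,2.33,124.61,45.72,21.84,-98.45]); rep("pre"); print(p+90*z,np.abs(state()['tool_rot']-R).max())
command_gripper(.45)
movel(p+12*z,v=120); movel(p,v=60); rep("at"); command_gripper(0,60); rep("closed")
movel(p+25*z,v=70); movel(p+125*z,v=150); rep("lifted"); print(state()['joint_positions'])
t,S=slot(k,1)
print(solve_ik(t+[0,0,130],S), solve_ik(p+[0,0,150],down(-6)))
wsnap("w4")
```

```text
pre t31.6 [426.58 299.65 158.98] F [-0.37  0.63 -0.14] w0.355 g0
[426.38 300.23 159.07] 0.001064401921826219
at t33.0 [456.88 296.41  74.9 ] F [ 0.23 -0.39 -0.2 ] w0.452 g0
closed t33.3 [456.49 296.66  74.86] F [-4.99 -0.41  5.92] w0.080 g59
lifted t34.7 [414.53 301.07 191.17] F [ 0.19 -0.36 -2.36] w0.085 g58
[ -41.04   24.86  -13.08  123.55   48.53   30.95 -101.85]
[ 42.8   38.07 -36.66  95.    26.41  55.85  -1.06] [-17.12  29.93 -28.1  103.83  17.7   50.61 -59.4 ]
```

Run:
```python
from act import *
h=insert("medium",1)
if h<=2:
    release(); move_to((500,-230,290),down(90)); pause(.2); wsnap("w5"); rep("end")
```

```text
above t36.9 [ 558.11 -238.87  206.11] F [ 0.67 -0.17 -1.81] w0.082 g58
h -2 dF [-4.46 -0.32 15.02]
down t41.8 [ 558.02 -240.5    75.89] F [-3.79 -0.49 13.21] w0.085 g61
open t42.2 [ 557.71 -240.26   73.81] F [-0.6   0.66  0.38] w0.348 g0
end t44.7 [ 500.02 -229.88  289.7 ] F [-0.82 -0.63  0.67] w0.349 g0
```

View pics/w5.png

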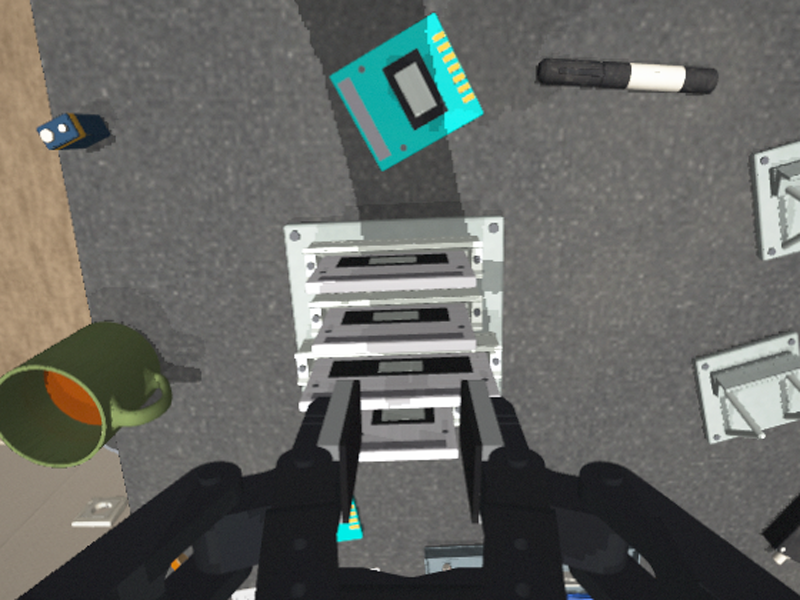

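The picture shows all four carriers upright in parallel in their rails, with grip edges at about rows 285, 345, 405 and 455. The stands are empty and the decoys are untouched.

```bash
python3 -c "
from cell import *
print(close_job(), state()['time'])"
```

```text
the job is handed in; nothing more can be done
the job is handed in; nothing more can be done
```

All three carriers stand seated in their matching rack slots, contact edge down, and the job was handed in at about 45 s, inside the 72 s limit.

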